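Tip the green leader case onto the cork board

ROBOT

A 7-joint arm with a two-finger parallel gripper is mounted at the origin on the work surface. World frame = base frame: x ahead of the robot, y to its left, z up, the work surface at z = 0. Lengths are in m, angles in degrees, forces in N, time in s.
With the tool pointing down it reaches from about 0.425 to 0.875 m from the base axis. Payload 4.7 kg.
Tool frame: the origin (TCP) lies at the very end of the fingers, on their centre line; the grasp point (between the pads) lies env.grip_point_offset behind it (env.grip_point_offset is the distance from the TCP to the grasp point, in m); z points along the fingers, y is the direction in which the jaws open and shut (so a half turn about z gives the same grasp; the last joint's range is limited). The gripper opens to 87 mm and grips with 3 to 60 N. Pads are 19 mm wide; open, the fingers measure 117 mm over their backs; the gripper's body (75 mm by 190 mm) begins 51 mm behind the grasp point.
Start: joints at [75.522, 18.392, -4.016, 83.108, 1.295, 78.541, -3.26], TCP at [0.171, -0.627, 0.223] pointing down, gripper open.
Joint ranges: [-163.93, 163.93], [-17.29, 119.83], [-79.2, 71.16], [3.27, 140.29], [-89.18, 269.18], [5.43, 117.66], [-154.24, 154.24]. Speed limits (degrees/s): [147.25, 147.25, 180, 180, 180, 180, 180].

INTERFACE

Orientations are given as [roll, pitch, yaw] about the fixed x, y, z axes, in that order (R = Rz(yaw) Ry(pitch) Rx(roll)).
In Python, from cell import env gives the robot as it stands.
- The arm moves only by the tool send_rows, never from a script. Its argument "plan" is a list of rows, each a list of 7 numbers: the finger opening in mm, from 0 to 87, then the shift along the tool's x, y, z in mm, then the turn, a rotation vector about the tool's x, y, z in rad. A call has 1 to 12 rows; each row shifts and turns the commanded pose from where the row before left it, along the tool's axes as they then stand; what a row does not reach is not made up. A row lasts 1/10 s, in which the tool goes at most 50 mm and 8.59 degrees, less where a joint would pass 70% of its speed; a pose out of reach is approached as far as the arm can. A call is refused whole if a number of a shift passes 50 or a number of a turn 0.15, either way. A call with a gripper value outside its range is refused whole. The fingers move at their own pace and stop on an object; "grip_force" is the grip in N (left out, the last holds). Time passes only in rows, so rows that do not move let the fingers close. It gives the time, the measured TCP pose, the force and the opening at its end, in the units of the state.
- env.get_obs(): the state, without advancing time (a new reading comes with each control period).
- env.read_camera(name): name is "side" or "top" or "wrist"; returns the picture (420x560x3 uint8, red, green, blue); there is no depth.
- env.get_calibration(name): a dict with "fx", "fy", "cx", "cy" (pixels), "extrinsics" (4x4, takes a point from camera to world coordinates). Camera axes: x right, y down, z forward; pixel columns grow to the right and rows downward; lengths in m; the calibration is good to about 2 mm. The wrist camera is an equidistant fisheye: a pixel r from the principal point sees the ray r / f radians off the axis. A picture is of the moment at which its call begins: read the wrist's pose just before it. get_calibration takes no time and is no camera call; for the wrist camera it gives the pose at the moment of the call.
- env.sign_off(): hands the job in, once; it reports no verdict.
Trained networks look in the newest picture that a camera, given by its name, has taken for a name from the list of things; names that differ only in an ending like _2 or _b are one class to them, and where a whole thing is asked for, a point or a joint stands for the part that bears it (a point fixed in the world has none). Each returns a list of dicts, best first, with "confidence" (0 to 1); they miss things now and then, are a little off and sometimes report something else, mostly with a low value. They report only what shows in the picture. A call takes as long as a camera call. They do not tell look-alikes from the thing itself.
- env.regions_of(camera, query): "region" (420x560 bool, what is visible of it) and "rect" ([left, top, right, bottom] in pixels, round what is visible of it).
The state is a dict: "time_s": time; "qpos": joint angles; "joint_velocities": joint speeds; "effort": joint torques, N m; "tool_pos": TCP position; "tool_rot": TCP orientation; "force": force on the tool from outside, world axes, zero at the start; "wrist_torque": the same for the moment, N m; "grip_width": finger opening in m.
Only numpy, scipy, OpenCV 4.12 (cv2) and the standard library are available. Lean on these libraries where they do the work, as an engineer would, in place of code of your own. Each camera call takes 0.05 s, during which the arm holds its last target. There are 200 camera calls.

TASK

Three leader cases stand on end against the raised near edge of the cork board. Tip the green one over that edge, without lifting it, so that it lies flat on the cork with its label up, pointing straight in from the edge, its foot end still jutting a little over the edge where it stood. Leave the orange and the blue case standing where they are.

Things in the scene. Friction and masses are not known exactly. Their poses are not given: they have to be found in the camera images.
- green_case: Green plastic case on end, rigid box 50 mm deep (x) x 75 wide (y) x 150 tall (z), about 0.35 kg. Origin: centre of its underside (foot). Its +x face is 1 to 4 mm from the board's edge; its -x face, towards the robot, has a white label. Pushed near the top towards +x, its foot is held by the edge and it pivots over it; past about 25 degrees it falls by itself, its foot left about 25 to 40 mm outside the edge.
- board: Fixed cork-topped board, 170 mm deep (x) x 420 wide (y) x 14 thick, aluminium strip on its near edge. Origin: middle of the near edge at table height; +x runs level from the edge into the board, away from the robot, +y along the edge, +z up. The edge is a 14 mm step that stops the cases' feet. The cases stand on the table along it, about 130 mm apart between centres, in any order.
- orange_case: orange plastic leader case, same size, origin and axes as the green one; a bystander that must stay standing.
- blue_case: blue plastic leader case, same size, origin and axes as the green one; a bystander that must stay standing.
Things that resemble listed ones, but are neither listed nor needed, are in the scene too. There is more than one size of the green_case; the job needs the middle-sized.

How it is judged:
By the outcome, as a careful person would: the job done as asked, in the order asked, and still so for the second after the job is handed in, with the robot touching nothing.
It also fails if it takes over 32 s, if anything falls off the work surface, if the arm or the gripper's body presses on something with over 40 N, if the wrist force passes 120 N, or if a joint passes its speed limit or range.

## Working session

There is one attempt and no reset: what is moved stays moved. The work goes in short steps, Python scripts to look and compute and a tool call to move; the robot and the scene stay as the last step left them, time stands still between calls to the robot, and variables do not carry over. Pictures are saved under pics/ and viewed, about 8 in all and at most 12, crops included, and the job is handed in when it is done.

Besides the shell and the picture viewer there is one more tool, called as name([rows], argument=value, ...), one row to a line, values as JSON. send_rows: Moves the arm, as the interface text tells. Its arguments: {"type":"object","properties":{"plan":{"type":"array"},"grip_force":{"type":"number"}},"required":["plan"]}

```bash
mkdir -p pics; python3 - <<'E'
from cell import env
import cv2,numpy as np
o=env.get_obs();print({k:np.round(v,3).tolist() for k,v in o.items()},env.grip_point_offset)
ims=[]
for c in ("top","side"):
    im=env.read_camera(c);k=env.get_calibration(c)
    np.savez(f"pics/{c}.npz",im=im)
    print(c,k["fx"],k["cx"],k["cy"],np.round(k["extrinsics"],3).tolist())
    for q in ("green_case","orange_case","blue_case","board"):
        for r in env.regions_of(c,q): print(c,q,r["rect"],round(r["confidence"],2),int(r["region"].sum()))
    cv2.imwrite(f"pics/{c}0.png",im[:,:,::-1])
E
```

```text
{'time_s': 0.0, 'qpos': [75.522, 18.438, -4.014, 83.177, 1.297, 78.541, -3.264], 'joint_velocities': [0.011, -0.039, -0.003, 0.021, 0.066, 0.028, -0.081], 'effort': [0.0, -49.129, -0.404, -31.253, -0.064, 0.044, 0.0], 'tool_pos': [0.171, -0.626, 0.221], 'tool_rot': [-179.89, 0.008, 15.283], 'force': [0.066, 0.002, -0.735], 'wrist_torque': [-0.051, 0.019, -0.04], 'grip_width': 0.087} 0.0187
top 478.78765059921545 283.20317449755385 206.83059618636642 [[-0.013, -0.995, 0.102, 0.442], [-1.0, 0.01, -0.028, 0.087], [0.027, -0.102, -0.994, 0.888], [0.0, 0.0, 0.0, 1.0]]
top green_case [84.3, 157.6, 189.1, 242.8] 0.81 5055
top green_case [248.3, 167.8, 298.3, 216.8] 0.8 1913
top green_case [319.0, 234.3, 360.2, 275.1] 0.76 1102
top orange_case [325.8, 150.4, 385.8, 195.6] 0.66 2141
top blue_case [386.9, 130.5, 459.4, 183.7] 0.58 2531
top board [205.4, 57.2, 440.0, 192.9] 0.73 18555
side 438.3478727833723 278.9379802748116 205.65692303830724 [[0.921, -0.222, 0.321, 0.317], [-0.391, -0.52, 0.76, -0.426], [-0.002, -0.825, -0.565, 0.43], [0.0, 0.0, 0.0, 1.0]]
side green_case [260.6, 131.5, 318.3, 243.6] 0.88 5304
side green_case [219.1, 217.9, 274.0, 307.7] 0.78 4396
side green_case [192.2, 60.8, 264.3, 184.7] 0.77 7132
side green_case [315.8, 171.3, 392.5, 295.4] 0.5 7253
side orange_case [316.4, 167.9, 392.3, 299.5] 0.68 7365
side blue_case [381.9, 213.8, 488.1, 365.9] 0.89 10309
side board [317.1, 167.9, 558.4, 371.7] 0.81 9106
```

View pics/top0.png

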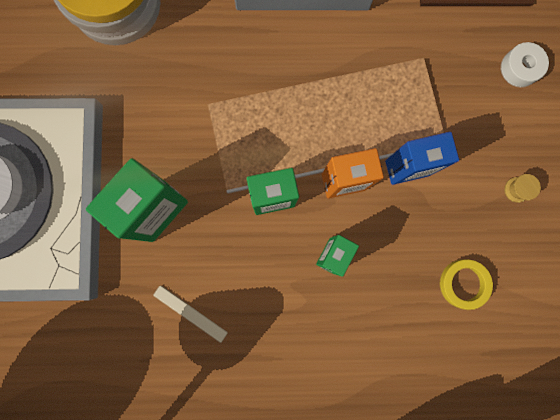

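View pics/side0.png

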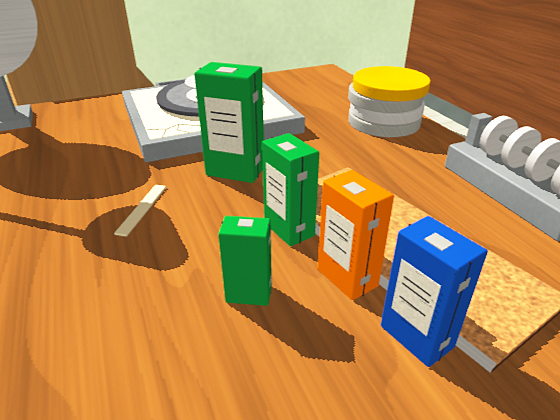

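Green candidates in the top picture are the large one at (135,200), the one at the board's edge at (272,190) and the small one at (338,255). The edge one is the middle size. It stands in the row with orange at (355,172) and blue at (422,158), so it fits the description. I'll measure it and confirm in a crop.

```bash
cat > h.py <<'E'
import numpy as np,cv2
from cell import env
def world(c,px,z):
    k=env.get_calibration(c);E=np.array(k["extrinsics"])
    p=np.atleast_2d(px).astype(float)
    d=np.c_[(p[:,0]-k["cx"])/k["fx"],(p[:,1]-k["cy"])/k["fy"],np.ones(len(p))]@E[:3,:3].T
    return E[:3,3]+d*((z-E[2,3])/d[:,2])[:,None]
def topface(im,lo,hi,roi):
    h=cv2.cvtColor(im,cv2.COLOR_RGB2HSV);m=cv2.inRange(h,lo,hi)
    w=np.zeros_like(m);l,t,r,b=roi;w[t:b,l:r]=m[t:b,l:r];return w
E
python3 - <<'E'
from h import *
im=np.load("pics/top.npz")["im"];s=np.load("pics/side.npz")["im"]
a=cv2.resize(im[100:290,200:480],None,fx=2.8,fy=2.8,interpolation=cv2.INTER_CUBIC)
cv2.imwrite("pics/crop.png",a[:,:,::-1])
B=world("top",[(209,103),(425,58),(227,190)],.014);print(B.round(3))
e=B[1]-B[0];print("board yaw",np.degrees(np.arctan2(e[0],-e[1])), np.linalg.norm(e),np.linalg.norm(B[2]-B[0]))
E
```

```text
[[ 0.728  0.198  0.014]
 [ 0.814 -0.213  0.014]
 [ 0.563  0.165  0.014]]
board yaw 11.925838420151996 0.42014845370598625 0.16772788458421145
```

View pics/crop.png

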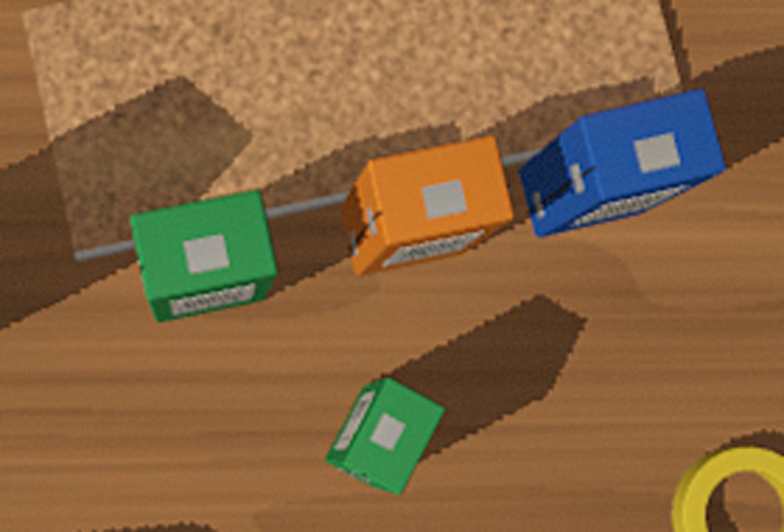

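The crop shows the green case on the aluminium edge, left of orange, label facing the robot. Its top corners in the crop are about (131,216), (264,190), (276,266) and (146,294). The small green stands free at (388,435), off the board.

```bash
python3 - <<'E'
from h import *
f=lambda L:np.array(L)/2.8+[200,100]
for n,L in dict(green=[(131,216),(264,190),(276,266),(146,294)],orange=[(370,160),(497,138),(512,218),(385,243)]).items():
    P=world("top",f(L),.15);c=P.mean(0)
    e=P[1]-P[0]; print(n,P.round(3).tolist(),c.round(3),"yaw",np.degrees(np.arctan2(e[0],-e[1])),np.linalg.norm(e),np.linalg.norm(P[2]-P[1]))
    if n=="green":
        y=np.radians(12);X=np.array([np.cos(y),np.sin(y)]);Y=np.array([-X[1],X[0]])
        st=c[:2]-.065*X; print("start tcp",st,"face dist .025, edge-plane",((world("top",[(227,190)],.014)[0,:2]-c[:2])@X))
        cur=env.get_obs()["tool_pos"][:2];d=st-cur;print("d",d)
        t=np.radians(15.283);print("tool x,y",d@[np.cos(t),np.sin(t)],d@[np.sin(t),-np.cos(t)])
print(world("top",f([(388,435)]),.11))
E
```

```text
green [[0.564, 0.122, 0.15], [0.578, 0.048, 0.15], [0.535, 0.042, 0.15], [0.521, 0.114, 0.15]] [0.55  0.081 0.15 ] yaw 10.736184868308765 0.0755495642233437 0.04325721062052644
start tcp [0.48608219 0.06798209] face dist .025, edge-plane 0.0306488593283027
d [0.31472639 0.694997  ]
tool x,y 0.486788369068744 -0.5874611572461472
orange [[0.595, -0.012, 0.15], [0.607, -0.084, 0.15], [0.561, -0.091, 0.15], [0.548, -0.019, 0.15]] [ 0.578 -0.051  0.15 ] yaw 9.513614875335161 0.07308573375973217 0.046181201730077476
[[ 0.4413113  -0.02393793  0.11      ]]
```

send_rows([
  [45,30,-25,0,0,0,0],
  [45,31,-25,0,0,0,0],
  [45,31,-25,0,0,0,0],
  [45,31,-25,0,0,0,0],
  [45,31,-25,0,0,0,0],
  [45,31,-26,0,0,0,0],
  [45,31,-26,0,0,0,0],
  [45,31,-26,0,0,0,0],
  [45,31,-26,0,0,0,0],
  [45,30,-25,0,0,0,0],
  [45,0,0,0,0,0,0.033],
  [45,0,0,0,0,0,0.033],
], grip_force=20)

```text
time_s: 1.7
tool_pos: [0.4025, -0.2993, 0.2229]
tool_rot: [180.0, -0.0, 11.6]
force: [-0.9, -1.2, 0.1]
grip_width: 0.045
```

send_rows([
  [45,14,-34,0,0,0,0],
  [45,15,-34,0,0,0,0],
  [45,15,-34,0,0,0,0],
  [45,15,-34,0,0,0,0],
  [45,15,-34,0,0,0,0],
  [45,15,-34,0,0,0,0],
  [45,15,-35,0,0,0,0],
  [45,14,-35,0,0,0,0],
  [45,14,-35,0,0,0,0],
  [45,14,-34,0,0,0,0],
  [45,0,0,0,0,0,0],
])

```text
time_s: 2.8
tool_pos: [0.4763, 0.0707, 0.2232]
tool_rot: [-179.9, -0.1, 12.0]
force: [-0.5, 0.5, -0.3]
grip_width: 0.0447
```

```bash
python3 - <<'E'
from h import *
o=env.get_obs();print(o["tool_pos"],o["tool_rot"])
k=env.get_calibration("wrist");a=env.read_camera("wrist");b=env.read_camera("side")
cv2.imwrite("pics/ws.png",np.vstack([a,b])[:,:,::-1][::1])
cv2.imwrite("pics/ws.png",cv2.resize(np.hstack([a,b])[:,:,::-1],(800,300),interpolation=cv2.INTER_AREA))
E
```

```text
[0.47628774 0.07066741 0.22319432] [-1.79879083e+02 -1.16653124e-01  1.20233811e+01]
```

View pics/ws.png

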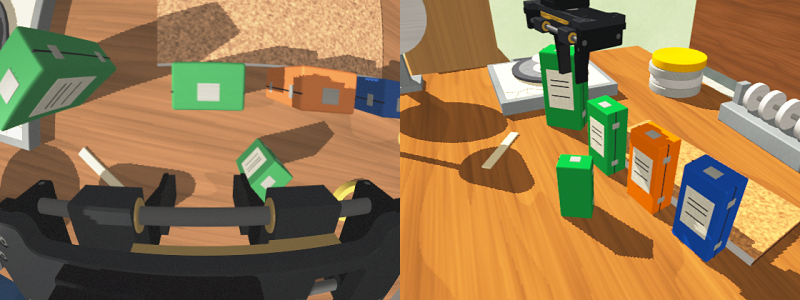

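The wrist view shows the green case centred ahead of the fingers, with the board edge level. The next step is down and then forward.

send_rows([
  [45,0,0,25,0,0,0],
  [45,0,0,25,0,0,0],
  [45,0,0,25,0,0,0],
  [45,0,0,23,0,0,0],
  [45,10,0,0,0,0,0],
  [45,10,0,0,0,0,0],
  [45,6,0,0,0,0,0],
  [45,6,0,0,0,0,0],
  [45,5,0,0,0,0,0],
  [45,5,0,0,0,0,0],
  [45,5,0,0,0,0,0],
  [45,0,0,0,0,0,0],
])

```text
time_s: 4.1
tool_pos: [0.5227, 0.074, 0.1246]
tool_rot: [-180.0, -0.0, 11.5]
force: [-0.2, -0.4, -1.0]
grip_width: 0.0451
```

```bash
python3 - <<'E'
from h import *
o=env.get_obs();print(o["tool_pos"],o["tool_rot"],o["force"])
a=env.read_camera("wrist");b=env.read_camera("side")
cv2.imwrite("pics/ws2.png",cv2.resize(np.hstack([a,b])[:,:,::-1],(800,300),interpolation=cv2.INTER_AREA))
E
```

```text
[0.52271217 0.07398927 0.12456117] [-1.79983258e+02 -1.51727304e-02  1.15144189e+01] [-0.23731485 -0.42008349 -0.96102636]
```

View pics/ws2.png

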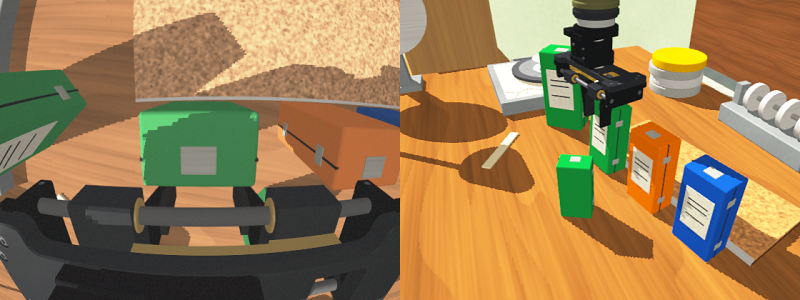

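send_rows([
  [45,0,-3,0,0,0,0],
  [45,4,0,0,0,0,0],
  [45,4,0,0,0,0,0],
  [45,4,0,0,0,0,0],
  [45,5,0,0,0,0,0],
  [45,5,0,0,0,0,0],
  [45,5,0,0,0,0,0],
  [45,5,0,0,0,0,0],
  [45,0,0,0,0,0,0],
])

```text
time_s: 5.1
tool_pos: [0.5537, 0.0834, 0.1244]
tool_rot: [-180.0, -0.0, 11.5]
force: [-0.2, 0.5, 0.3]
grip_width: 0.045
```

```bash
python3 - <<'E'
from h import *
o=env.get_obs();print(o["tool_pos"],o["tool_rot"],o["force"])
a=env.read_camera("wrist");b=env.read_camera("side")
cv2.imwrite("pics/ws3.png",cv2.resize(np.hstack([a,b])[:,:,::-1],(800,300),interpolation=cv2.INTER_AREA))
E
```

```text
[0.55367273 0.08335256 0.12442068] [-1.79969052e+02 -2.46731999e-02  1.15079946e+01] [-0.2485919   0.50064203  0.32341658]
```

View pics/ws3.png

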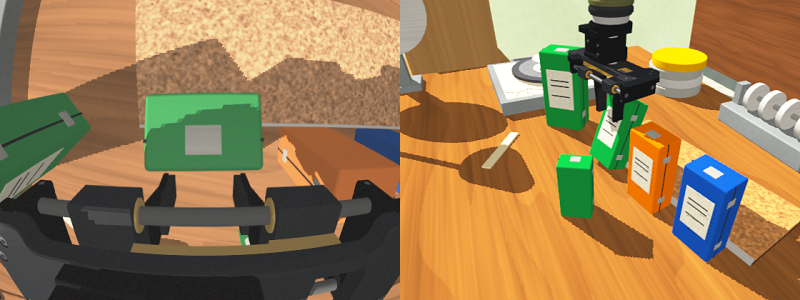

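The green case is tipping straight and stays centred. I'll push past the balance point.

send_rows([
  [45,4,0,0,0,0,0],
  [45,4,0,0,0,0,0],
  [45,4,0,0,0,0,0],
  [45,4,0,0,0,0,0],
  [45,4,0,0,0,0,0],
  [45,4,0,0,0,0,0],
  [45,4,0,0,0,0,0],
  [45,4,0,0,0,0,0],
  [45,0,0,0,0,0,0],
  [45,0,0,0,0,0,0],
  [45,0,0,0,0,0,0],
])

```text
time_s: 6.3
tool_pos: [0.5841, 0.0895, 0.1245]
tool_rot: [180.0, 0.0, 11.5]
force: [-0.2, -0.4, 0.4]
grip_width: 0.045
```

```bash
python3 - <<'E'
from h import *
o=env.get_obs();print(o["tool_pos"],o["tool_rot"],o["force"])
a=env.read_camera("wrist");b=env.read_camera("side")
cv2.imwrite("pics/ws4.png",cv2.resize(np.hstack([a,b])[:,:,::-1],(800,300),interpolation=cv2.INTER_AREA))
E
```

```text
[0.58413458 0.08952026 0.12448068] [1.79992888e+02 1.34895632e-02 1.15108381e+01] [-0.2274222  -0.39159635  0.42820571]
```

View pics/ws4.png

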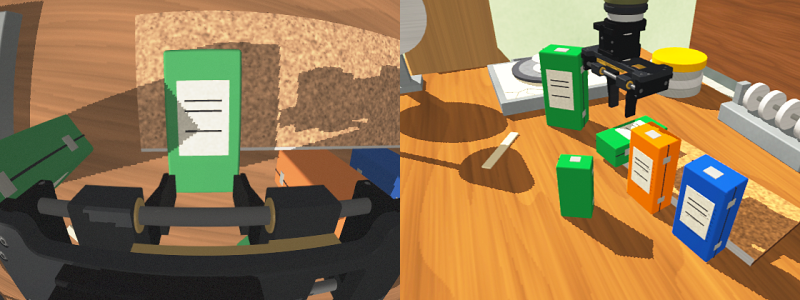

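It has fallen flat, label up, with its foot over the edge. I'll raise the tool and back off, then check from the top camera.

send_rows([
  [45,0,0,-30,0,0,0],
  [45,0,0,-40,0,0,0],
  [45,0,0,-40,0,0,0],
  [45,-30,20,0,0,0,0],
  [45,-40,40,0,0,0,0],
  [45,-30,40,0,0,0,0],
  [45,-20,45,0,0,0,0],
  [45,-10,45,0,0,0,0],
  [45,0,45,0,0,0,0],
  [45,0,45,0,0,0,0],
  [45,0,40,0,0,0,0],
  [45,0,0,0,0,0,0],
])

```text
time_s: 7.6
tool_pos: [0.5231, -0.252, 0.2335]
tool_rot: [179.9, 0.1, 11.0]
force: [0.3, -0.5, -1.1]
grip_width: 0.0452
```

```bash
python3 - <<'E'
from h import *
o=env.get_obs();print(o["tool_pos"])
a=env.read_camera("top")
for r in env.regions_of("top","green_case"):
    ys,xs=np.nonzero(r["region"]);print(r["rect"],r["confidence"])
    q=cv2.boxPoints(cv2.minAreaRect(np.c_[xs,ys].astype(np.float32)));P=world("top",q,.064)
    print(P[:,:2].round(3).tolist())
    for i in range(2):
        e=P[i+1]-P[i];print(np.linalg.norm(e).round(3),np.degrees(np.arctan2(e[1],e[0])).round(1))
for n in("orange_case","blue_case"):print(n,[(r["rect"],r["confidence"]) for r in env.regions_of("top",n)])
cv2.imwrite("pics/top5.png",cv2.resize(a[:,:,::-1],(800,600)))
E
```

```text
[ 0.5230779  -0.25204407  0.23354106]
[88.6, 157.9, 188.9, 240.6] 0.82
[[0.526, 0.404], [0.624, 0.322], [0.537, 0.225], [0.442, 0.307]]
0.127 -40.0
0.13 -131.6
[236.3, 112.0, 294.1, 203.3] 0.78
[[0.683, 0.151], [0.701, 0.074], [0.548, 0.041], [0.531, 0.117]]
0.079 -76.7
0.157 -167.7
[316.6, 237.0, 360.3, 275.6] 0.6
[[0.427, 0.01], [0.484, -0.021], [0.46, -0.067], [0.403, -0.036]]
0.065 -27.8
0.052 -117.3
orange_case [([325.5, 150.5, 387.7, 196.1], 0.77)]
blue_case [([385.1, 131.7, 458.8, 185.7], 0.63)]
```

View pics/top5.png

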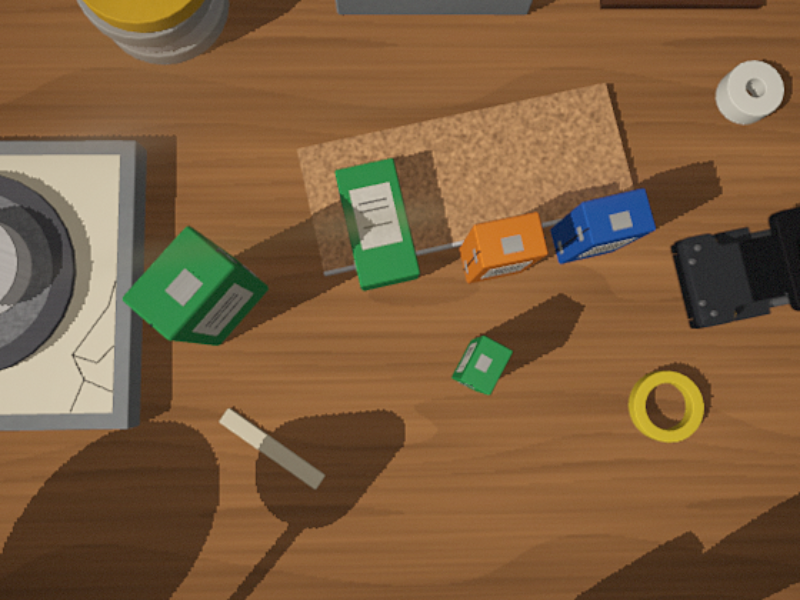

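```bash
python3 -c "
from cell import env
print(env.sign_off())"
```

```text
the job is handed in; nothing more can be done
None
```

I tipped the middle-sized green case over the board's edge with the two fingertips, without lifting it, and handed the job in at about 8 s of the 32 s allowed.

- **Green case:** in the last top picture it lies flat on the cork, label up. Its axis is at about 12.3° against the board's 11.9°. Its foot sticks out about 36–41 mm by my estimate, around the upper end of the expected 25–40 mm. The detected outline was a few millimetres too large, so the true figure is probably nearer 36.
- **Other cases:** orange and blue still stand, and their outlines are within about 2 pixels of where they started. The large and small green look-alikes were not touched.
- **Robot:** it is raised and clear of everything. The wrist force was under 2 N at every reading, all of them taken between moves.

No check failed. My first measurement of the green case's depth came out at 43 mm instead of 50 mm, so I re-centred by 3 mm from the wrist camera before pushing.

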